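Press the sprung tilt plate level and lock it with the keeper bar

TASK

Take the sanding block off the rail of the tilt frame and set it down on its flat sole on a free spot of the bench. Then pick up the longer of the two handled wooden bars, push the sprung tilt plate down with it until the plate is level, and slide the bar sideways under both spring clips until it snaps fully home against their backs, centred and holding the plate level; let go. Leave the short bar, the can, the jar and the roll of tape where they stand.

Things in the scene. Friction and masses are not known exactly. Their poses are not given: they have to be found in the camera images.
- frame: Fixed grey-painted tilt frame, 250 (x) x 224 (y) mm. Origin: centre of its underside, on the bench; z up. Two side rails along x, |y| = 58 to 112 mm, tops at z = 40 mm; the tilt plate lies between them, and a dark steel clip stands on each rail. The bar is pressed down on the hinge side of the clips and slid toward the frame's -x; a block on a rail is in the way of the bar's end.
- seat (a point): Where the underside centre of the keeper bar lies when fully home: on the frame at x = -65, y = 0, z = 50 mm; axes as the frame's. The bar (24 mm wide, 20 mm thick) is then against both back walls (1 mm play) and, pushed up by the sprung plate, against both roofs, and the plate is level. To pass under the balls it must be 4 mm lower.
- hinge_line (a point): Middle of the tilt plate's hinge, on the frame at x = 90, y = 0, z = 38 mm; hinge axis along the frame's y.
- plate (a joint): Tilt plate angle, rad: 0 = level (top at z = 50 mm above the bench), positive = free edge raised. Its spring holds it near 0.40; pushed, it yields to a stop at -0.045, just below level. Plate 100 (y) x 188 (x) x 12 mm, from 2 to 190 mm from the hinge toward the frame's -x. Level takes about 12 N at 100 mm from the hinge, 8 N at the seat. Let go without the bar, it swings up.
- plate_edge (a point): Middle of the plate's upper free edge, 190 mm from the hinge; moves with the plate.
- keeper: Long loose wooden bar (the keeper), 200 mm along its y, 24 mm wide (x), 20 mm thick, with an upright grip block at its middle, 16 mm (x) x 50 mm (y), from 19 to 63 mm above the bar's underside. Origin: centre of the underside; z up through the grip. 160 g nominal. Half-turn symmetric. Starts upright on the plywood board.
- short_bar: Short wooden bar of the same section and grip but only 120 mm long; too short to reach both clips. Origin and axes as the keeper's. Bystander, on the same board.
- block: Wooden sanding block, sole 100 (x) x 40 (y) mm, 24 mm thick, with an upright grip ridge 60 (x) x 22 (y) mm from 24 to 71 mm above the sole. Origin: centre of the sole, z up. 200 g nominal. Starts upright on a rail of the frame.
- board: Fixed plywood lay-board for the bars, 270 (x) x 250 (y) x 6 mm, on the bench, on the other side of the bench's middle from the frame (which side is which varies). Between the two, on the robot's side of the can, the bench is free. Origin: centre of the underside.
- can: Bystander: upright metal can, 66 mm diameter, 150 mm tall; origin centre of its underside.
- tape: Bystander: roll of tape lying flat, 96 mm diameter, 45 mm tall; origin centre of its underside.
- jar: Bystander: amber glass jar, 64 mm diameter, 85 mm tall, beyond the frame's hinge end; origin centre of its underside.
- clip_l (a point): Steel clip on the +y rail, 38 mm wide. Point: middle of the roof's underside, frame x = -65, y = 89, z = 70 mm. The roof spans x = -90 to -40, a lip then slopes up to -30 mm; back wall's face at x = -78; mouth opens to +x; top at z = 79, spring housing to 90 mm. A sprung steel ball 21 mm from the point toward +x stands 4 mm out of the roof; yields at 1.5 to 2.5 N and snaps back behind the bar.
- clip_r (a point): Steel clip on the -y rail, 38 mm wide. Point: middle of the roof's underside, frame x = -65, y = -89, z = 70 mm. The roof spans x = -90 to -40, a lip then slopes up to -30 mm; back wall's face at x = -78; mouth opens to +x; top at z = 79, spring housing to 90 mm. A sprung steel ball 21 mm from the point toward +x stands 4 mm out of the roof; yields at 1.5 to 2.5 N and snaps back behind the bar.
There are look-alikes about, which are no part of the job. What is shaped like the keeper but blue or purple is not meant.

How it is judged:
By the outcome, as a careful person would: the job done as asked, in the order asked, and still so for the second after the job is handed in, with the robot touching nothing.
It also fails if it takes over 64 s, if anything falls off the work surface, if the arm or the gripper's body presses on something with over 40 N, if the wrist force passes 120 N, or if a joint passes its speed limit or range.

ROBOT

A 7-joint arm with a two-finger parallel gripper is mounted at the origin on the work surface. World frame = base frame: x ahead of the robot, y to its left, z up, the work surface at z = 0. Lengths are in m, angles in rad, forces in N, time in s.
With the tool pointing down it reaches from about 0.35 to 0.9 m from the base axis. Payload 7.2 kg.
Tool frame: the origin (TCP) lies at the very end of the fingers, on their centre line; the grasp point (between the pads) lies 19 mm behind it (ctrl.grip_depth is the distance from the TCP to the grasp point, in m); z points along the fingers, y is the direction in which the jaws open and shut (so a half turn about z gives the same grasp; the last joint's range is limited). The gripper opens to 85 mm and grips with 20 to 120 N. Pads are 22 mm wide; open, the fingers measure 114 mm over their backs; the gripper's body (76 mm by 85 mm) begins 54 mm behind the grasp point. The pads swing forward as they close: fully open they stand 13 mm farther back than shut.
Start: joints at [1.043, 0.411, -0.013, 1.596, 0.006, 1.134, -0.082], TCP at [0.277, -0.56, 0.231] pointing down, gripper open.
Joint ranges: [-2.95, 2.95], [-0.29, 1.99], [-1.47, 1.44], [0.14, 2.54], [-1.03, 4.17], [0.13, 1.85], [-2.86, 2.86]. Speed limits (rad/s): [2.39, 2.39, 3.01, 3.01, 3.14, 3.14, 3.14].

INTERFACE

Orientations are given as a unit quaternion [x, y, z, w].
In Python, from cell import ctrl gives the robot as it stands.
- The arm moves only by the tool step_arm, never from a script. Its argument "moves" is a list of rows, each a list of 3 entries, a list of its own where there are three numbers: the shift along the tool's x, y, z in cm, then the turn, a rotation vector about the tool's x, y, z in rad, then the closure, from 0 (fully open) to 1 (shut). A call has exactly 10 rows; each row is the pose to reach, as a shift and turn from the pose commanded when the call began, along the tool's axes at that moment; what a row does not reach only later rows make up. A row lasts 1/8 s, in which the tool goes at most 62.5 mm and 10.7 degrees, less where a joint would pass 70% of its speed; a pose out of reach is approached as far as the arm can. A call with a gripper value outside its range is refused whole. The fingers move at their own pace and stop on an object; "grip_force" is the grip in N (left out, the last holds). Time passes only in rows, so rows that repeat a pose let the fingers close, or fill a call up. It gives the time, the measured TCP pose, the force and the opening at its end, in the units of the state.
- ctrl.get_state(): the state, without advancing time (a new reading comes with each control period).
- ctrl.read_camera(name): name is "scene" or "side" or "wrist"; returns a dict with "pixels" (384x512x3 uint8, red, green, blue), "fov_y" (degrees; the focal length in pixels is half the picture's height over the tangent of half this angle, whatever the lens; pixels are square), "cx", "cy" (the principal point, pixels), "dist_coeffs" ([k1, k2, p1, p2, k3] as OpenCV has them; the pictures are not rectified), "position" and "rotation" of the camera in the world; the wrist camera has in their place "hand_eye" (4x4, takes a point from camera to tool coordinates, whose origin is the TCP and whose axes are the flange's). Camera axes: x right, y up, looking along -z (the intrinsics and any distortion apply to the point x, -y, -z); pixel columns grow to the right and rows downward; lengths in m; the calibration is good to about 2 mm. A picture is of the moment at which its call begins: read the wrist's pose just before it. There is no depth.
- ctrl.sign_off(): hands the job in, once; it reports no verdict.
The state is a dict: "clock": time; "q": joint angles; "joint_vel": joint speeds; "effort": joint torques, N m; "eef_pos": TCP position; "tool_rot": TCP orientation; "ft_force": force on the tool from outside, world axes, zero at the start; "ft_torque": the same for the moment, N m; "grip_width": finger opening in m.
Only numpy, scipy, OpenCV 4.12 (cv2) and the standard library are available. Lean on these libraries where they do the work, as an engineer would, in place of code of your own. Each camera call takes 0.05 s, during which the arm holds its last target.

## Working session

There is one attempt and no reset: what is moved stays moved. The work goes in short steps, Python scripts to look and compute and a tool call to move; the robot and the scene stay as the last step left them, time stands still between calls to the robot, and variables do not carry over. Pictures are saved under pics/ and viewed, and the job is handed in when it is done.

Besides the shell and the picture viewer there is one more tool, called after ">>>" by a JSON object that holds its "name" and its "arguments", one argument or row to a line. step_arm: Moves the arm, as the interface text tells. Its arguments: {"type":"object","properties":{"moves":{"type":"array","items":{"type":"array"}},"grip_force":{"type":"number"}},"required":["moves"]}

```bash
ls; mkdir -p pics; python3 - <<'E'
from cell import ctrl
import cv2,json,numpy as np
s=ctrl.get_state(); print({k:np.round(v,3).tolist() for k,v in s.items()}, ctrl.grip_depth)
for n in ["scene","side","wrist"]:
    c=ctrl.read_camera(n); cv2.imwrite(f"pics/{n}0.png",c["pixels"][:,:,::-1])
    print(n,{k:np.round(v,4).tolist() for k,v in c.items() if k!="pixels"})
E
```

```text
pics
{'clock': 0.0, 'q': [1.043, 0.412, -0.013, 1.597, 0.006, 1.134, -0.082], 'joint_vel': [0.001, -0.001, 0.0, 0.0, 0.0, -0.001, 0.001], 'effort': [0.0, -60.063, 0.682, -29.941, 0.014, 0.011, -0.0], 'eef_pos': [0.277, -0.56, 0.23], 'tool_rot': [0.974, 0.228, -0.0, -0.001], 'ft_force': [0.765, 0.323, -0.086], 'ft_torque': [-0.017, -0.007, -0.022], 'grip_width': 0.085} 0.0187
scene {'fov_y': 48.4079, 'cx': 252.597, 'cy': 180.8232, 'dist_coeffs': [-0.062, 0.0, 0.0, 0.0, 0.0], 'position': [1.1401, 0.2672, 1.1177], 'rotation': [0.1649, 0.2161, 0.7705, 0.5766]}
side {'fov_y': 57.6952, 'cx': 253.1602, 'cy': 189.0721, 'dist_coeffs': [-0.1067, 0.0, 0.0, 0.0, 0.0], 'position': [0.1526, 0.7709, 0.9374], 'rotation': [-0.0888, 0.3493, 0.9044, -0.2285]}
wrist {'fov_y': 71.0012, 'cx': 259.8988, 'cy': 190.8233, 'dist_coeffs': [-0.0048, 0.0, 0.0, 0.0, 0.0], 'hand_eye': [[-0.0004, 0.9564, 0.2919, 0.0756], [1.0, 0.0001, 0.0011, -0.0001], [0.001, 0.2919, -0.9564, -0.1429], [0.0, 0.0, 0.0, 1.0]]}
```

View pics/scene0.png

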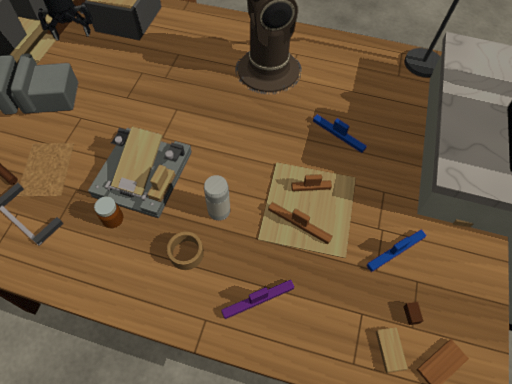

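View pics/side0.png

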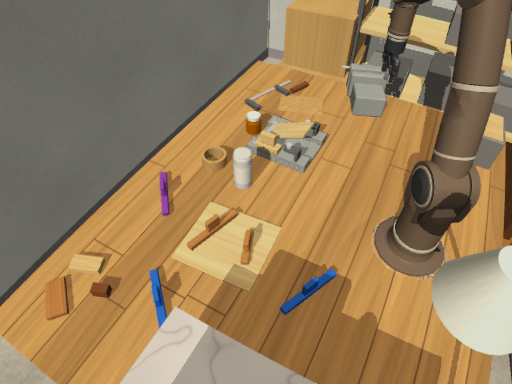

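View pics/wrist0.png

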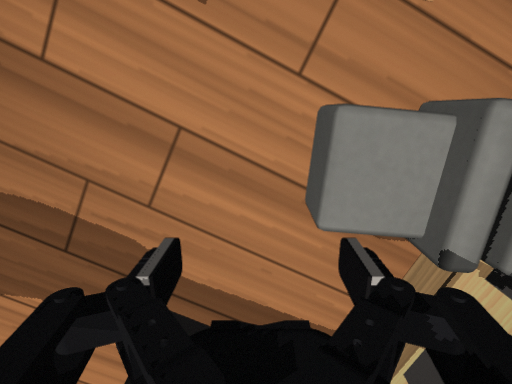

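```bash
cat > h.py <<'E'
import numpy as np, cv2
from scipy.spatial.transform import Rotation as R
from cell import ctrl
def cam(n):
    s=ctrl.get_state(); c=ctrl.read_camera(n); f=192/np.tan(np.radians(c["fov_y"])/2)
    c["K"]=np.array([[f,0,c["cx"]],[0,f,c["cy"]],[0,0,1.]]); c["d"]=np.array(c["dist_coeffs"])
    if n=="wrist":
        T=np.eye(4);T[:3,:3]=R.from_quat(s["tool_rot"]).as_matrix();T[:3,3]=s["eef_pos"]; T=T@np.array(c["hand_eye"])
        c["C"]=T[:3,3];c["R"]=T[:3,:3]
    else: c["C"]=np.array(c["position"]);c["R"]=R.from_quat(c["rotation"]).as_matrix()
    return c
def rays(c,uv):
    p=cv2.undistortPoints(np.array(uv,float).reshape(-1,1,2),c["K"],c["d"])[:,0]
    return np.c_[p[:,0],-p[:,1],-np.ones(len(p))]@c["R"].T
def onz(c,uv,z):
    r=rays(c,uv); return c["C"]+r*((z-c["C"][2])/r[:,2])[:,None]
def proj(c,P):
    p=(np.array(P,float).reshape(-1,3)-c["C"])@c["R"]; p=p*[1,-1,-1]
    return cv2.projectPoints(p,np.zeros(3),np.zeros(3),c["K"],c["d"])[0][:,0]
def tri(cs,uvs):
    A=np.zeros((3,3));b=np.zeros(3)
    for c,u in zip(cs,uvs):
        d=rays(c,[u])[0];d/=np.linalg.norm(d);M=np.eye(3)-np.outer(d,d);A+=M;b+=M@c["C"]
    return np.linalg.solve(A,b)
def crop(c,name,x0,y0,x1,y1,k):
    im=cv2.resize(c["pixels"][y0:y1,x0:x1,::-1],None,fx=k,fy=k,interpolation=cv2.INTER_CUBIC); cv2.imwrite(f"pics/{name}.png",im)
E
python3 - <<'E'
from h import *
a=cam("scene");crop(a,"s1",80,115,205,225,6)
crop(a,"s2",250,155,365,260,5)
b=cam("side");crop(b,"d1",235,105,335,180,7)
E
```

```text
(no output)
```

View pics/s1.png

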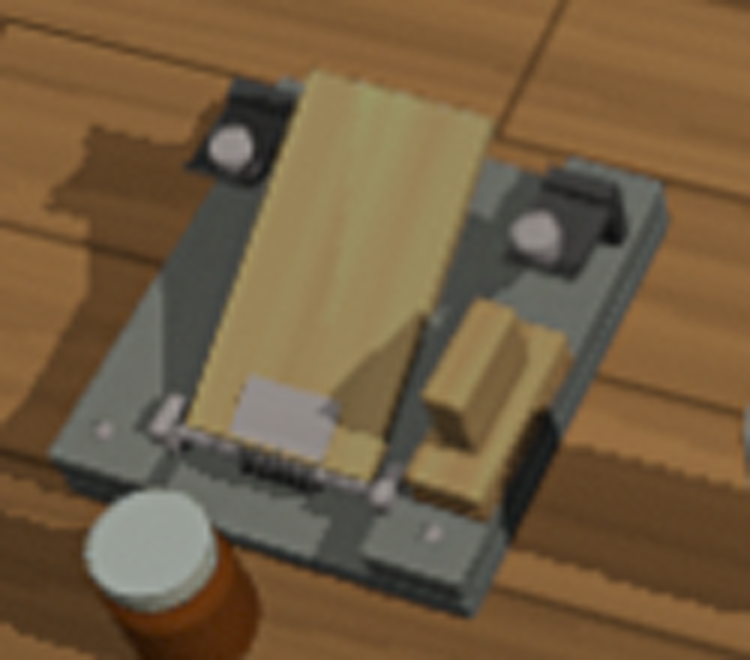

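View pics/s2.png

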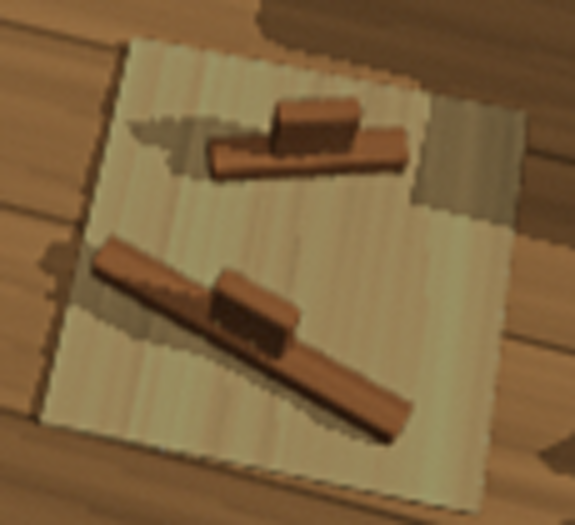

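View pics/d1.png

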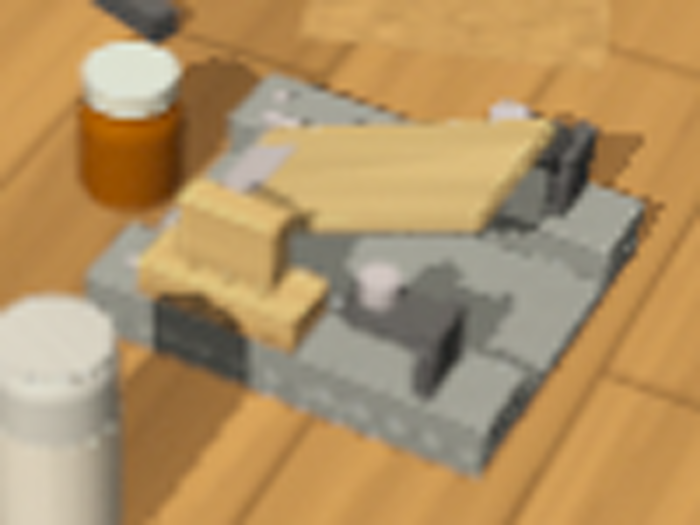

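```bash
python3 - <<'E'
from h import *
a=cam("scene");b=cam("side")
np.set_printoptions(precision=4,suppress=True)
def S1(p):return [80+(p[0]+.5)/6-.5,115+(p[1]+.5)/6-.5]
def S2(p):return [250+(p[0]+.5)/5-.5,155+(p[1]+.5)/5-.5]
def D1(p):return [235+(p[0]+.5)/7-.5,105+(p[1]+.5)/7-.5]
L=[];
print("capR(+y)",tri([a,b],[S1((538,230)),D1((378,272))]),onz(a,[S1((538,230))],.088),onz(b,[D1((378,272))],.088))
print("capL",tri([a,b],[S1((231,140)),D1((510,108))]),onz(a,[S1((231,140))],.088),onz(b,[D1((510,108))],.088))
print("corners z40",onz(a,[S1(p) for p in [(663,188),(470,605),(52,455)]],.040))
print("hinge screws",onz(a,[S1(p) for p in [(433,533),(104,430)]],.040))
print("side corners",onz(b,[D1(p) for p in [(480,455),(90,275),(640,205)]],.040))
print("block ridge top z.111",onz(a,[S1(p) for p in [(480,298),(520,318),(425,392),(465,410)]],.111))
print("block ridge side",onz(b,[D1(p) for p in [(195,185),(300,215),(275,235),(180,208)]],.111))
print("keeper grip top .069",onz(a,[S2(p) for p in [(225,268),(300,312),(287,330),(212,288)]],.069))
print("keeper ends .026",onz(a,[S2(p) for p in [(93,262),(118,236),(412,404),(392,436)]],.026))
print("board corners .006",onz(a,[S2(p) for p in [(130,40),(525,110),(480,512),(42,422)]],.006))
print("short ends .026",onz(a,[S2(p) for p in [(208,145),(408,130)]],.026))
print("can top",onz(a,[[216,184]],.15),"tape",onz(a,[[185,246]],.045))
E
```

```text
capR(+y) [ 0.5112 -0.1671  0.0928] [[ 0.5089 -0.1683  0.088 ]] [[ 0.513  -0.1736  0.088 ]]
capL [ 0.504  -0.3363  0.0932] [[ 0.5011 -0.3391  0.088 ]] [[ 0.5062 -0.3438  0.088 ]]
corners z40 [[ 0.4363 -0.1362  0.04  ]
 [ 0.6896 -0.1377  0.04  ]
 [ 0.6724 -0.3675  0.04  ]]
hinge screws [[ 0.6589 -0.1699  0.04  ]
 [ 0.6522 -0.3493  0.04  ]]
side corners [[ 0.4252 -0.1179  0.04  ]
 [ 0.6754 -0.1472  0.04  ]
 [ 0.4233 -0.356   0.04  ]]
block ridge top z.111 [[ 0.5674 -0.1701  0.111 ]
 [ 0.5726 -0.1475  0.111 ]
 [ 0.6231 -0.1742  0.111 ]
 [ 0.6269 -0.1525  0.111 ]]
block ridge side [[ 0.6204 -0.167   0.111 ]
 [ 0.5593 -0.1709  0.111 ]
 [ 0.5637 -0.1495  0.111 ]
 [ 0.6184 -0.1457  0.111 ]]
keeper grip top .069 [[0.5733 0.2284 0.069 ]
 [0.5882 0.2743 0.069 ]
 [0.601  0.2698 0.069 ]
 [0.5874 0.2244 0.069 ]]
keeper ends .026 [[0.5678 0.1526 0.026 ]
 [0.5471 0.162  0.026 ]
 [0.6041 0.3471 0.026 ]
 [0.6263 0.3401 0.026 ]]
board corners .006 [[0.3987 0.1314 0.006 ]
 [0.3795 0.3788 0.006 ]
 [0.648  0.3973 0.006 ]
 [0.6641 0.1497 0.006 ]]
short ends .026 [[0.472  0.1978 0.026 ]
 [0.4275 0.311  0.026 ]]
can top [[0.6055 0.015  0.15  ]] tape [[ 0.7565 -0.0295  0.045 ]]
```

```bash
cat >> h.py <<'E'
def to(pos,yaw):
    """shift (cm, tool axes) and turn to reach TCP pos with tool down, tool-x at world angle yaw"""
    s=ctrl.get_state();r=R.from_quat(s["tool_rot"]);t=R.from_euler('z',yaw)*R.from_rotvec([np.pi,0,0])
    sh=r.inv().apply(np.array(pos)-s["eef_pos"])*100; rv=(r.inv()*t).as_rotvec()
    print("t",round(s["clock"],2),"pos",np.round(s["eef_pos"],4),"shift cm",np.round(sh,2),"turn",np.round(rv,3),"F",np.round(s["ft_force"],1),"w",round(float(s["grip_width"]),4))
E
python3 -c "
from h import *
to([.57,-.18,.24],-.06)"
```

```text
t 0.35 pos [ 0.2773 -0.56    0.2311] shift cm [ 43.1  -21.07  -0.88] turn [-0.    0.    0.52] F [0.  0.3 0.4] w 0.0854
```

>>> {"name": "step_arm", "arguments": {
  "moves": [
    [[4.8, -2.3, -0.9], [0, 0, 0.06], 0.3],
    [[9.6, -4.7, -0.9], [0, 0, 0.12], 0.5],
    [[14.4, -7.0, -0.9], [0, 0, 0.18], 0.5],
    [[19.2, -9.4, -0.9], [0, 0, 0.24], 0.5],
    [[24.0, -11.7, -0.9], [0, 0, 0.3], 0.5],
    [[28.8, -14.1, -0.9], [0, 0, 0.36], 0.5],
    [[33.6, -16.4, -0.9], [0, 0, 0.42], 0.5],
    [[38.4, -18.8, -0.9], [0, 0, 0.48], 0.5],
    [[43.1, -21.1, -0.9], [0, 0, 0.52], 0.5],
    [[43.1, -21.1, -0.9], [0, 0, 0.52], 0.5]
  ]
}}

```text
clock: 1.6
eef_pos: [0.5724, -0.1743, 0.24]
tool_rot: [1.0, -0.026, 0.0, -0.001]
ft_force: [-0.3, -0.6, -0.1]
grip_width: 0.0424
```

```bash
python3 - <<'E'
from h import *
to([.57,-.18,.24],-.06)
c=cam("wrist");crop(c,"w1",0,0,512,384,1.5)
E
```

```text
t 1.6 pos [ 0.5724 -0.1743  0.24  ] shift cm [-0.21  0.59  0.  ] turn [-0.002 -0.001  0.007] F [-0.3 -0.6 -0.1] w 0.0424
```

View pics/w1.png

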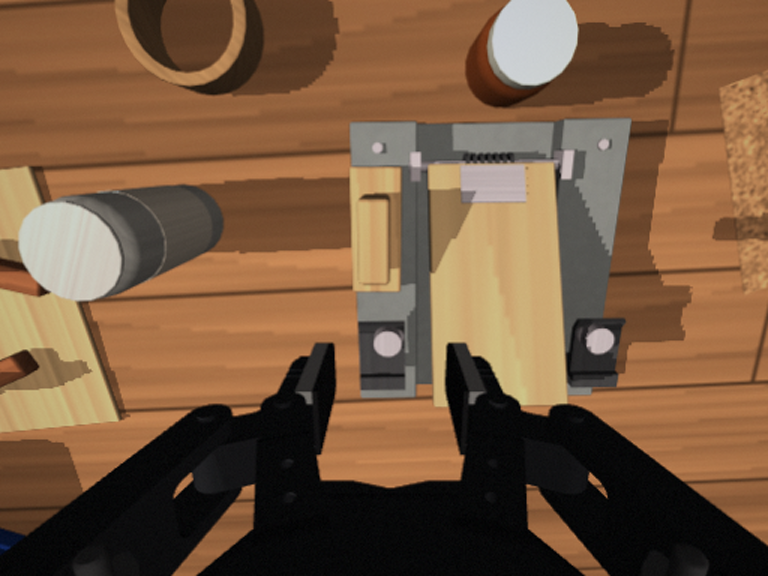

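```bash
python3 - <<'E'
from h import *
to([.57,-.18,.24],-.06)
c=cam("wrist");crop(c,"w2",225,70,425,280,3.8)
np.save("c.npy",[c],allow_pickle=True)
E
```

```text
t 1.65 pos [ 0.5708 -0.1774  0.24  ] shift cm [-0.07  0.26 -0.  ] turn [-0.001  0.     0.004] F [-0.1  0.4  1. ] w 0.043
```

View pics/w2.png

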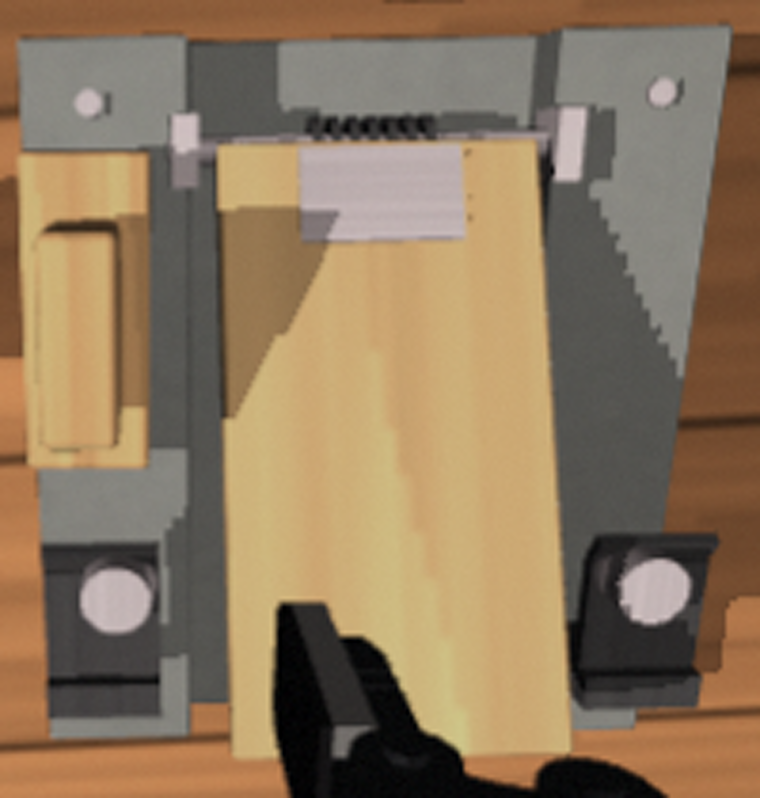

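```bash
cat > m.py <<'E'
from h import *
np.set_printoptions(precision=4,suppress=True)
c=np.load("c.npy",allow_pickle=True)[0]
def W(ps):return [[225+(p[0]+.5)/3.8-.5,70+(p[1]+.5)/3.8-.5] for p in ps]
fc=onz(c,W([(19,40),(730,28),(49,735)]),.04);print("frame corners",fc)
print("screws",onz(c,W([(88,102),(664,92)]),.042))
print("caps",onz(c,W([(116,600),(655,591)]),.09))
print("rail back right end",onz(c,W([(188,736),(634,727)]),.04))
rt=onz(c,W([(38,232),(118,232),(116,447),(38,447)]),.111);print("ridge",rt,rt.mean(0))
st=onz(c,W([(20,153),(148,153),(149,467),(29,467)]),.064);print("sole top",st,st.mean(0))
E
python3 m.py
```

```text
frame corners [[ 0.6803 -0.1465  0.04  ]
 [ 0.6715 -0.3675  0.04  ]
 [ 0.4338 -0.136   0.04  ]]
screws [[ 0.6608 -0.1668  0.042 ]
 [ 0.6537 -0.3477  0.042 ]]
caps [[ 0.5115 -0.1674  0.09  ]
 [ 0.5052 -0.3353  0.09  ]]
rail back right end [[ 0.4304 -0.189   0.04  ]
 [ 0.4248 -0.359   0.04  ]]
ridge [[ 0.6266 -0.1545  0.111 ]
 [ 0.6255 -0.1753  0.111 ]
 [ 0.5673 -0.1712  0.111 ]
 [ 0.5685 -0.1496  0.111 ]] [ 0.597  -0.1626  0.111 ]
sole top [[ 0.6466 -0.1465  0.064 ]
 [ 0.6444 -0.1846  0.064 ]
 [ 0.5463 -0.1798  0.064 ]
 [ 0.5485 -0.1407  0.064 ]] [ 0.5965 -0.1629  0.064 ]
```

```bash
python3 -c "
from h import *
to([.597,-.163,.073],-.06)"
```

```text
t 1.7 pos [ 0.5699 -0.1795  0.24  ] shift cm [ 2.62 -1.81 16.7 ] turn [0.    0.001 0.001] F [-0.8  0.5 -0.2] w 0.0426
```

>>> {"name": "step_arm", "arguments": {
  "moves": [
    [[1.4, -0.9, 3.5], [0, 0, 0], 0.5],
    [[2.6, -1.8, 7.0], [0, 0, 0], 0.5],
    [[2.6, -1.8, 10.5], [0, 0, 0], 0.5],
    [[2.6, -1.8, 13.5], [0, 0, 0], 0.5],
    [[2.6, -1.8, 15.5], [0, 0, 0], 0.5],
    [[2.6, -1.8, 16.7], [0, 0, 0], 0.5],
    [[2.6, -1.8, 16.7], [0, 0, 0], 0.5],
    [[2.6, -1.8, 16.7], [0, 0, 0], 1.0],
    [[2.6, -1.8, 16.7], [0, 0, 0], 1.0],
    [[2.6, -1.8, 16.7], [0, 0, 0], 1.0]
  ],
  "grip_force": 50
}}

```text
clock: 2.95
eef_pos: [0.5976, -0.1636, 0.0744]
tool_rot: [1.0, -0.03, 0.001, 0.0]
ft_force: [-0.7, -0.1, 5.8]
grip_width: 0.0212
```

```bash
python3 - <<'E'
from h import *
to([.43,-.0,.2],-.06)
c=cam("wrist");crop(c,"w3",0,0,512,384,1.5)
E
```

```text
t 2.95 pos [ 0.5976 -0.1636  0.0744] shift cm [-17.7  -15.32 -12.6 ] turn [ 0.001 -0.002 -0.   ] F [-0.7 -0.1  5.8] w 0.0212
```

View pics/w3.png

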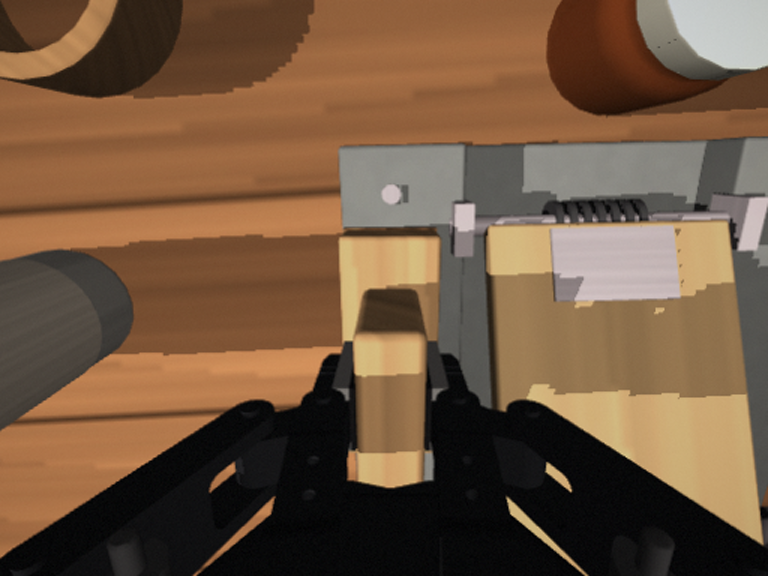

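```bash
python3 -c "
from h import *
to([.445,-.0,.0355],0)"
```

```text
t 3.0 pos [ 0.5976 -0.1636  0.0744] shift cm [-16.23 -15.42   3.85] turn [ 0.001 -0.002 -0.06 ] F [-0.1 -0.1  5.9] w 0.0215
```

>>> {"name": "step_arm", "arguments": {
  "moves": [
    [[0, 0, -2.0], [0, 0, 0], 1.0],
    [[0, 0, -6.0], [0, 0, 0], 1.0],
    [[-2, -2, -9.0], [0, 0, 0], 1.0],
    [[-6, -6, -10.0], [0, 0, 0], 1.0],
    [[-10, -10, -10.0], [0, 0, 0], 1.0],
    [[-14.3, -14, -8.0], [0, 0, 0], 1.0],
    [[-16.2, -15.4, -4.5], [0, 0, 0], 1.0],
    [[-16.2, -15.4, -1.0], [0, 0, 0], 1.0],
    [[-16.2, -15.4, 0], [0, 0, 0], 1.0],
    [[-16.2, -15.4, 0], [0, 0, 0], 1.0]
  ]
}}

```text
clock: 4.25
eef_pos: [0.4446, -0.0, 0.0732]
tool_rot: [1.0, -0.03, -0.001, 0.0]
ft_force: [0.7, 0.8, -2.3]
grip_width: 0.0215
```

```bash
python3 - <<'E'
from h import *
to([.44,-.0,.0355],-.06)
c=cam("side");crop(c,"d2",150,60,400,260,3)
c=cam("wrist");crop(c,"w4",0,0,512,384,1)
E
```

```text
t 4.25 pos [ 0.4446 -0.      0.0732] shift cm [-0.45  0.02  3.77] turn [ 0.     0.001 -0.001] F [ 0.7  0.8 -2.3] w 0.0215
```

View pics/d2.png

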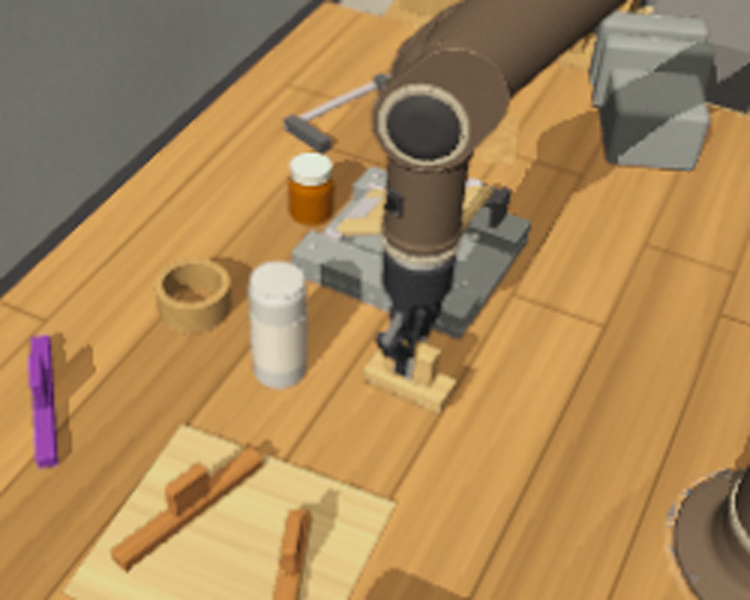

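View pics/w4.png

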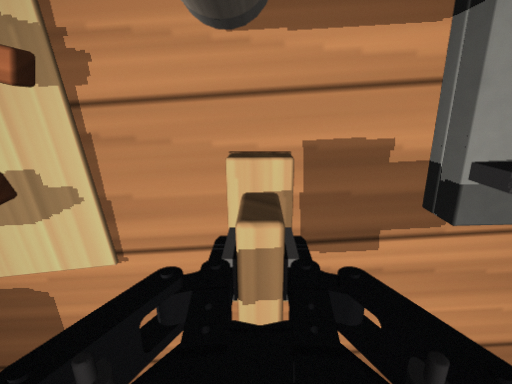

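>>> {"name": "step_arm", "arguments": {
  "moves": [
    [[0, 0, 1.5], [0, 0, 0], 1.0],
    [[0, 0, 2.8], [0, 0, 0], 1.0],
    [[0, 0, 3.5], [0, 0, 0], 1.0],
    [[0, 0, 3.9], [0, 0, 0], 1.0],
    [[0, 0, 3.9], [0, 0, 0], 1.0],
    [[0, 0, 3.9], [0, 0, 0], 0.4],
    [[0, 0, 3.9], [0, 0, 0], 0.4],
    [[0, 0, 1.0], [0, 0, 0], 0.4],
    [[0, 0, -5.0], [0, 0, 0], 0.4],
    [[0, 0, -11.0], [0, 0, 0], 0.4]
  ]
}}

```text
clock: 5.6
eef_pos: [0.4442, 0.0002, 0.1849]
tool_rot: [1.0, -0.03, -0.0, -0.0]
ft_force: [1.7, -0.8, 0.3]
grip_width: 0.0511
```

```bash
python3 - <<'E'
from h import *
to([.587,.25,.22],-.30)
to([.587,.25,.22],-.30+np.pi)
c=cam("side");crop(c,"d3",150,60,400,260,3)
E
```

```text
t 5.6 pos [4.442e-01 2.000e-04 1.849e-01] shift cm [ 12.75 -25.8   -3.52] turn [-0.     0.001  0.24 ] F [ 1.7 -0.8  0.3] w 0.0511
t 5.6 pos [4.442e-01 2.000e-04 1.849e-01] shift cm [ 12.75 -25.8   -3.52] turn [-1.000e-03 -0.000e+00 -2.902e+00] F [ 1.7 -0.8  0.3] w 0.0511
```

View pics/d3.png

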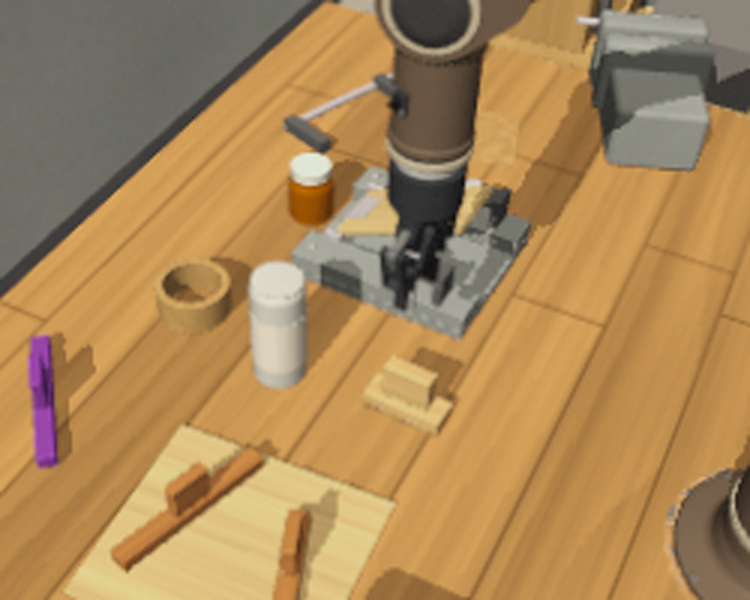

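```bash
python3 - <<'E'
from h import *
print(np.round(ctrl.get_state()["q"],2))
to([.587,.25,.22],-.30+np.pi/2)
to([.587,.25,.22],-.30-np.pi/2)
E
```

```text
[ 0.09  0.16 -0.22  2.05  0.05  0.93 -1.79]
t 5.65 pos [0.448  0.0006 0.1923] shift cm [ 12.41 -25.73  -2.62] turn [ 0.006 -0.009 -1.331] F [ 2.5 -0.3  6.3] w 0.051
t 5.65 pos [0.448  0.0006 0.1923] shift cm [ 12.41 -25.73  -2.62] turn [-0.01  -0.006  1.811] F [ 2.5 -0.3  6.3] w 0.051
```

>>> {"name": "step_arm", "arguments": {
  "moves": [
    [[1, -2, -3.6], [0, 0, -0.14], 0.4],
    [[3, -6, -3.6], [0, 0, -0.3], 0.4],
    [[5, -10, -3.6], [0, 0, -0.46], 0.4],
    [[7, -14, -3.6], [0, 0, -0.62], 0.4],
    [[9, -18, -3.6], [0, 0, -0.78], 0.4],
    [[11, -22, -3.6], [0, 0, -0.94], 0.4],
    [[12.8, -25.8, -3.6], [0, 0, -1.1], 0.4],
    [[12.8, -25.8, -3.6], [0, 0, -1.22], 0.4],
    [[12.8, -25.8, -3.6], [0, 0, -1.33], 0.4],
    [[12.8, -25.8, -3.6], [0, 0, -1.33], 0.4]
  ]
}}

```text
clock: 6.9
eef_pos: [0.5878, 0.2499, 0.2189]
tool_rot: [0.805, 0.593, -0.0, -0.0]
ft_force: [-1.1, -0.9, -0.3]
grip_width: 0.0509
```

```bash
python3 - <<'E'
from h import *
for i in range(2): cam("wrist")
to([.587,.25,.22],1.27)
c=cam("wrist");crop(c,"w5",0,0,512,384,1.5)
np.save("c.npy",[c],allow_pickle=True)
E
```

```text
t 7.0 pos [0.5879 0.2497 0.2192] shift cm [ 0.   -0.09 -0.08] turn [-0.     0.    -0.003] F [ 0.4 -0.7 -0.7] w 0.0512
```

View pics/w5.png

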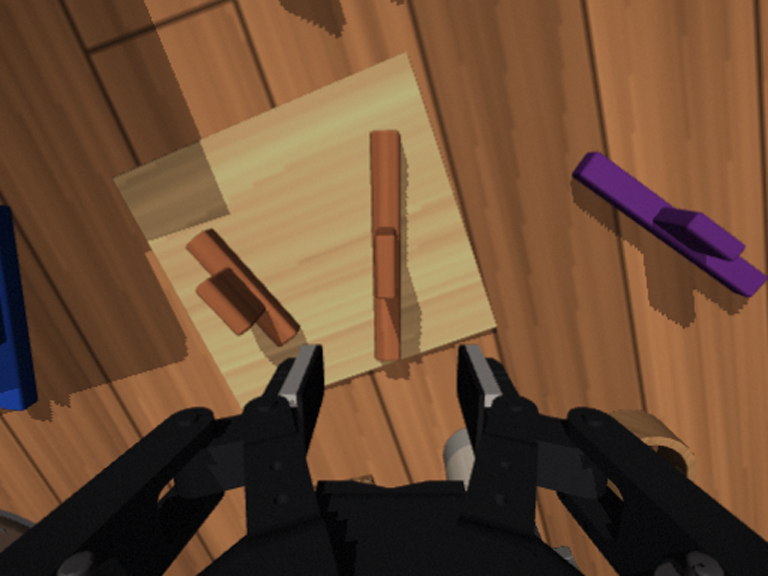

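```bash
python3 - <<'E'
from h import *
c=np.load("c.npy",allow_pickle=True)[0];crop(c,"w6",225,75,295,250,4.5)
E
```

```text
(no output)
```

View pics/w6.png

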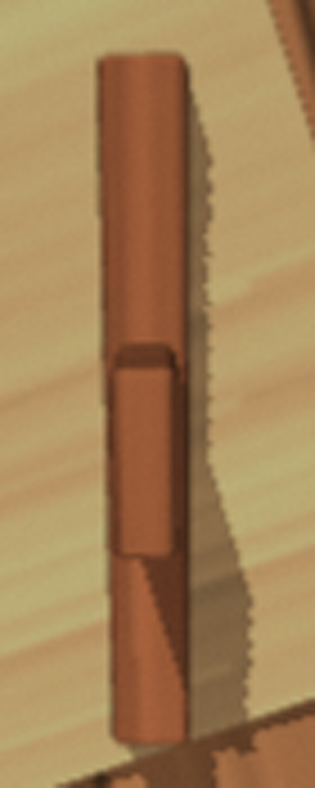

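```bash
python3 - <<'E'
from h import *
np.set_printoptions(precision=4,suppress=True)
c=np.load("c.npy",allow_pickle=True)[0]
W=lambda ps:[[225+(p[0]+.5)/4.5-.5,75+(p[1]+.5)/4.5-.5] for p in ps]
e=onz(c,W([(101,56),(186,56),(187,740),(113,740)]),.026)
g=onz(c,W([(116,366),(173,366),(172,556),(117,556)]),.069)
print(e.mean(0),g.mean(0))
d=(e[0]+e[1]-e[2]-e[3])/2; print("len",np.linalg.norm(d),"ang",np.arctan2(d[1],d[0]), "w",np.linalg.norm(e[0]-e[1]),np.linalg.norm(e[2]-e[3]))
d=(g[0]+g[1]-g[2]-g[3])/2; print("len",np.linalg.norm(d),"ang",np.arctan2(d[1],d[0]), "w",np.linalg.norm(g[0]-g[1]))
E
```

```text
[0.5856 0.2521 0.026 ] [0.5855 0.2522 0.069 ]
len 0.19638222846832035 ang 1.2729593272275368 w 0.02207526177628392 0.02270319962207841
len 0.04873082326697395 ang 1.2630396044286836 w 0.013869154498467536
```

```bash
python3 -c "
from h import *
to([.5856,.2522,.029],1.27)"
```

```text
t 7.05 pos [0.5879 0.2498 0.2192] shift cm [ 0.17 -0.29 19.02] turn [ 0.     0.    -0.003] F [ 0.1  0.1 -0.3] w 0.0512
```

>>> {"name": "step_arm", "arguments": {
  "moves": [
    [[0.2, -0.3, 4.0], [0, 0, 0], 0.5],
    [[0.2, -0.3, 8.5], [0, 0, 0], 0.5],
    [[0.2, -0.3, 13.0], [0, 0, 0], 0.5],
    [[0.2, -0.3, 16.5], [0, 0, 0], 0.5],
    [[0.2, -0.3, 18.4], [0, 0, 0], 0.5],
    [[0.2, -0.3, 19.0], [0, 0, 0], 0.5],
    [[0.2, -0.3, 19.0], [0, 0, 0], 0.5],
    [[0.2, -0.3, 19.0], [0, 0, 0], 1.0],
    [[0.2, -0.3, 19.0], [0, 0, 0], 1.0],
    [[0.2, -0.3, 19.0], [0, 0, 0], 1.0]
  ],
  "grip_force": 80
}}

```text
clock: 8.3
eef_pos: [0.5863, 0.2531, 0.0306]
tool_rot: [0.805, 0.593, 0.001, 0.0]
ft_force: [-0.9, -1.3, 5.8]
grip_width: 0.0153
```

```bash
python3 - <<'E'
from h import *
to([.5856,.2522,.2],1.27)
c=cam("wrist");crop(c,"w7",0,0,512,384,1.5)
E
```

```text
t 8.3 pos [0.5863 0.2531 0.0306] shift cm [-9.000e-02 -1.000e-02 -1.694e+01] turn [ 0.002 -0.001 -0.001] F [-0.9 -1.3  5.8] w 0.0153
```

View pics/w7.png

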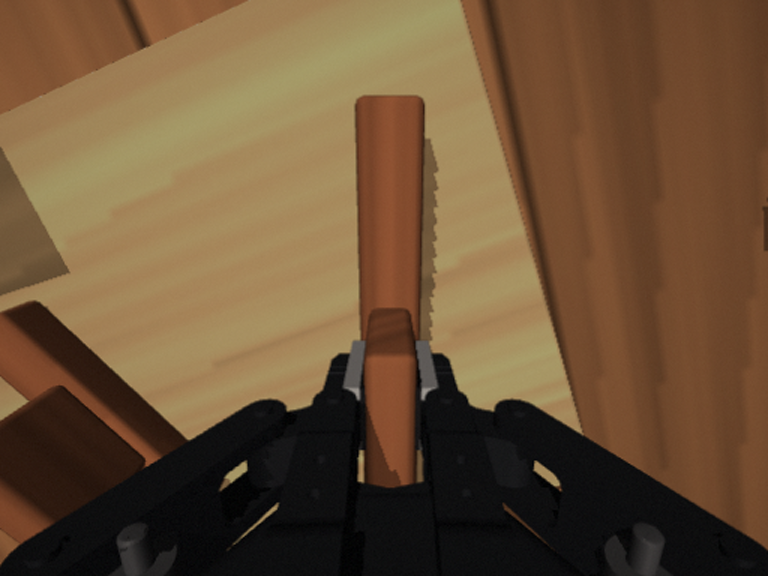

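```bash
python3 - <<'E'
from h import *
c=cam("wrist");s=ctrl.get_state()
p=onz(c,[[(356.5)/1.5-.2,96/1.5-.2],[423.5/1.5-.2,96/1.5-.2]],.026)
r=R.from_quat(s["tool_rot"]).inv()
print(r.apply(p-s["eef_pos"]))
E
```

```text
[[ 0.09706051 -0.01052457  0.00466636]
 [ 0.09705247  0.01188868  0.0046989 ]]
```

>>> {"name": "step_arm", "arguments": {
  "moves": [
    [[0, 0, -4.0], [0, 0, 0], 1.0],
    [[0, 0, -9.5], [0, 0, 0], 1.0],
    [[0, 0, -14.5], [0, 0, 0], 1.0],
    [[-3, -1, -18.5], [0, 0, 0], 1.0],
    [[-7, -2.4, -18.5], [0, 0, 0], 1.0],
    [[-12, -3.6, -18.5], [0, 0, -0.05], 1.0],
    [[-17, -4.0, -18.5], [0, 0, -0.1], 1.0],
    [[-22.5, -4.1, -18.5], [0, 0, -0.15], 1.0],
    [[-27.5, -2.4, -18.5], [0, 0, -0.2], 1.0],
    [[-31.8, -0.2, -18.5], [0, 0, -0.26], 1.0]
  ]
}}

```text
clock: 9.65
eef_pos: [0.4886, -0.0524, 0.2147]
tool_rot: [0.721, 0.693, -0.0, 0.0]
ft_force: [1.0, -0.4, -1.5]
grip_width: 0.0149
```

```bash
python3 -c "
from h import *
to([.5476,-.2508,.215],1.53)"
```

```text
t 9.65 pos [ 0.4886 -0.0524  0.2147] shift cm [-1.959e+01  6.680e+00 -1.000e-02] turn [0.    0.001 0.001] F [ 1.  -0.4 -1.5] w 0.0149
```

>>> {"name": "step_arm", "arguments": {
  "moves": [
    [[-4, 1.5, 0], [0, 0, 0], 1.0],
    [[-8, 3.0, 0], [0, 0, 0], 1.0],
    [[-12, 4.4, 0], [0, 0, 0], 1.0],
    [[-16, 5.7, 0], [0, 0, 0], 1.0],
    [[-19.7, 6.7, 0], [0, 0, 0], 1.0],
    [[-19.7, 6.7, 2], [0, 0, 0], 1.0],
    [[-19.7, 6.7, 4], [0, 0, 0], 1.0],
    [[-19.7, 6.7, 5], [0, 0, 0], 1.0],
    [[-19.7, 6.7, 5], [0, 0, 0], 1.0],
    [[-19.7, 6.7, 5], [0, 0, 0], 1.0]
  ]
}}

```text
clock: 10.9
eef_pos: [0.5487, -0.2499, 0.1651]
tool_rot: [0.721, 0.693, 0.0, 0.001]
ft_force: [-0.2, 0.9, -1.9]
grip_width: 0.0155
```

```bash
python3 - <<'E'
from h import *
to([.5476,-.2508,.165],1.53)
c=cam("wrist");crop(c,"w8",0,0,512,384,1.5);np.save("c.npy",[c],allow_pickle=True)
c=cam("scene");crop(c,"s3",70,100,220,230,5)
c=cam("side");crop(c,"d4",225,80,345,180,6)
E
```

```text
t 10.9 pos [ 0.5487 -0.2499  0.1651] shift cm [-0.09 -0.11  0.01] turn [ 0.001  0.    -0.   ] F [-0.2  0.9 -1.9] w 0.0155
```

View pics/w8.png

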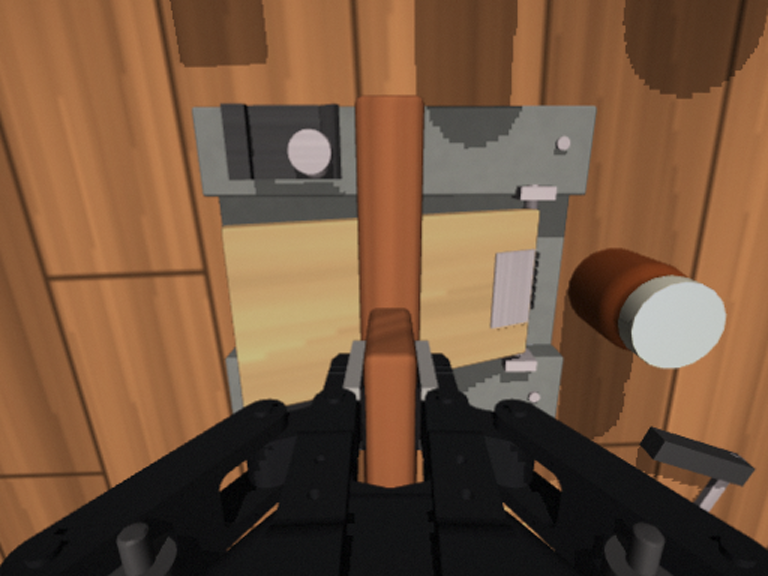

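View pics/s3.png

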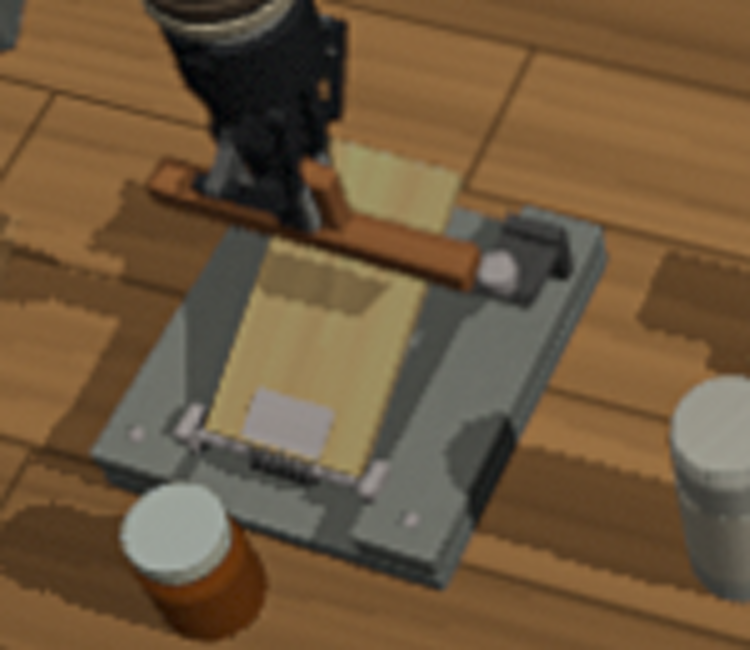

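View pics/d4.png

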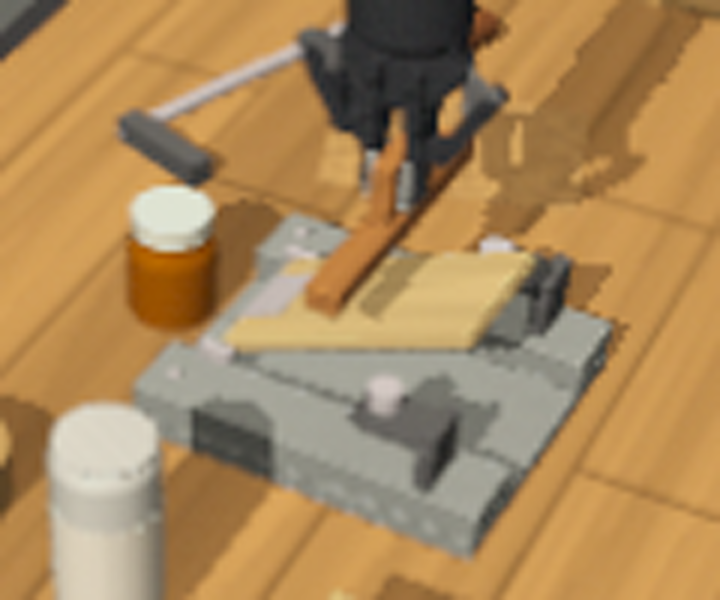

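```bash
python3 - <<'E'
from h import *
np.set_printoptions(precision=4,suppress=True)
c=np.load("c.npy",allow_pickle=True)[0]
p=onz(c,np.array([(194,107),(596,106),(203,195),(585,193)])/1.5,.04);print(p)
d=p[1]-p[0];print(np.arctan2(d[1],d[0]),np.linalg.norm(d)); d=p[3]-p[2];print(np.arctan2(d[1],d[0]),np.linalg.norm(d))
F=R.from_euler('z',-.041)
for q,m in zip(p,[(-.125,.112,0),(.125,.112,0),(-.125,.058,0),(.125,.058,0)]): print("origin",q-F.apply(m))
k=onz(c,[[309/1.5,151/1.5]],.09)[0];print("cap",k,k-F.apply([-.044,.089,0]))
e=onz(c,[[238/1.5+80/1.5,97/1.5],[282,97/1.5]],.165-.0246+.02);print(e)
print("clip face roof lip edge",onz(c,[[340/1.5,140/1.5]],.079))
E
```

```text
[[ 0.4343 -0.1369  0.04  ]
 [ 0.6802 -0.1464  0.04  ]
 [ 0.4306 -0.1895  0.04  ]
 [ 0.6786 -0.1985  0.04  ]]
-0.03884053501543986 0.24609708618221462
-0.036170947588828925 0.24812838326203154
origin [ 0.5546 -0.2539  0.04  ]
origin [ 0.5507 -0.2532  0.04  ]
origin [ 0.5531 -0.2526  0.04  ]
origin [ 0.5513 -0.2513  0.04  ]
cap [ 0.5116 -0.1671  0.09  ] [ 0.5519 -0.2579  0.09  ]
[[ 0.5295 -0.1526  0.1604]
 [ 0.5646 -0.1541  0.1604]]
clip face roof lip edge [[ 0.5266 -0.1619  0.079 ]]
```

```bash
python3 -c "
from h import *
to([.546,-.2511,.071],1.531)"
```

```text
t 11.05 pos [ 0.5486 -0.25    0.1651] shift cm [-0.12 -0.27  9.41] turn [ 0.001  0.001 -0.001] F [-0.3  0.8 -3.1] w 0.015
```

>>> {"name": "step_arm", "arguments": {
  "moves": [
    [[-0.1, -0.3, 2.0], [0, 0, 0], 1.0],
    [[-0.1, -0.3, 4.0], [0, 0, 0], 1.0],
    [[-0.1, -0.3, 5.2], [0, 0, 0], 1.0],
    [[-0.1, -0.3, 6.2], [0, 0, 0], 1.0],
    [[-0.1, -0.3, 7.2], [0, 0, 0], 1.0],
    [[-0.1, -0.3, 8.0], [0, 0, 0], 1.0],
    [[-0.1, -0.3, 8.6], [0, 0, 0], 1.0],
    [[-0.1, -0.3, 9.0], [0, 0, 0], 1.0],
    [[-0.1, -0.3, 9.0], [0, 0, 0], 1.0],
    [[-0.1, -0.3, 9.0], [0, 0, 0], 1.0]
  ],
  "grip_force": 100
}}

```text
clock: 12.3
eef_pos: [0.5438, -0.2512, 0.0753]
tool_rot: [0.722, 0.692, -0.001, -0.001]
ft_force: [-8.2, 1.3, 11.3]
grip_width: 0.015
```

```bash
python3 - <<'E'
from h import *
to([.546,-.2511,.071],1.531)
c=cam("wrist");crop(c,"w9",0,0,512,384,1.5);np.save("c.npy",[c],allow_pickle=True)
c=cam("side");crop(c,"d5",225,80,345,180,6)
E
```

```text
t 12.3 pos [ 0.5438 -0.2512  0.0753] shift cm [0.02 0.22 0.43] turn [-0.003  0.001 -0.002] F [-8.2  1.3 11.3] w 0.015
```

View pics/w9.png

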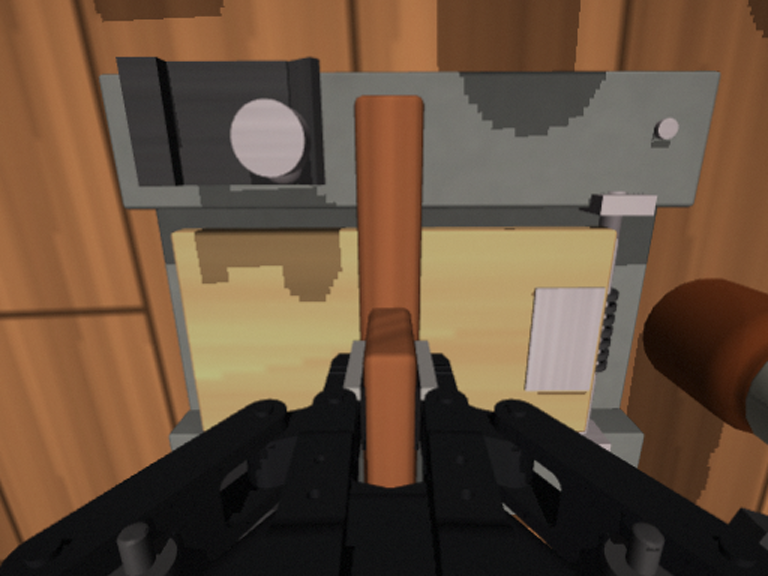

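View pics/d5.png

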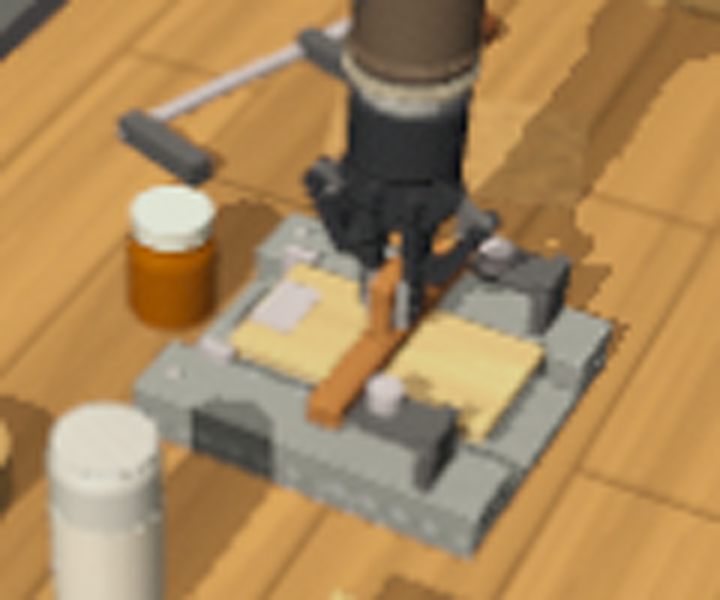

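>>> {"name": "step_arm", "arguments": {
  "moves": [
    [[0, 0.1, 0.1], [0, 0, 0], 1.0],
    [[0, 0.1, 0.2], [0, 0, 0], 1.0],
    [[0, 0.1, 0.3], [0, 0, 0], 1.0],
    [[0, 0, 0.4], [0, 0, 0], 1.0],
    [[0, -0.4, 0.4], [0, 0, 0], 1.0],
    [[0, -0.8, 0.42], [0, 0, 0], 1.0],
    [[0, -1.2, 0.45], [0, 0, 0], 1.0],
    [[0, -1.6, 0.45], [0, 0, 0], 1.0],
    [[0, -1.9, 0.5], [0, 0, 0], 1.0],
    [[0, -1.9, 0.5], [0, 0, 0], 1.0]
  ]
}}

```text
clock: 13.65
eef_pos: [0.5315, -0.2506, 0.0727]
tool_rot: [0.721, 0.693, 0.003, 0.005]
ft_force: [5.2, -0.0, 9.5]
grip_width: 0.0148
```

```bash
python3 - <<'E'
from h import *
to([.4863,-.2487,.0705],1.531)
c=cam("wrist");crop(c,"w10",0,0,512,384,1.5)
E
```

```text
t 13.65 pos [ 0.5315 -0.2506  0.0727] shift cm [ 0.01 -4.53  0.17] turn [ 0.011  0.002 -0.001] F [ 5.2 -0.   9.5] w 0.0148
```

View pics/w10.png

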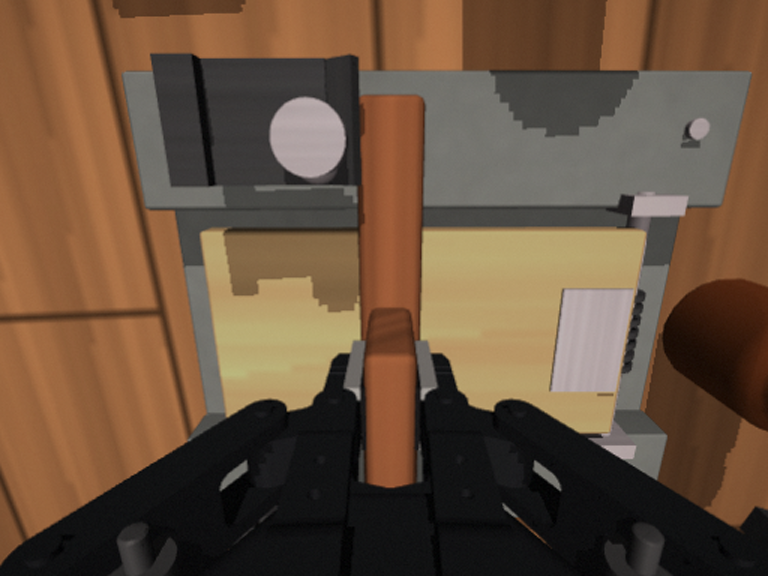

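>>> {"name": "step_arm", "arguments": {
  "moves": [
    [[0, 0, 0.15], [0, 0, 0], 1.0],
    [[0, 0, 0.3], [0, 0, 0], 1.0],
    [[0, 0, 0.3], [0, 0, 0], 1.0],
    [[0, -0.3, 0.3], [0, 0, 0], 1.0],
    [[0, -0.6, 0.3], [0, 0, 0], 1.0],
    [[0, -0.8, 0.3], [0, 0, 0], 1.0],
    [[0, -0.8, 0.3], [0, 0, 0], 1.0],
    [[0, -0.8, 0.3], [0, 0, 0], 1.0],
    [[0, -0.8, 0.3], [0, 0, 0], 1.0],
    [[0, -0.8, 0.3], [0, 0, 0], 1.0]
  ]
}}

```text
clock: 14.95
eef_pos: [0.5237, -0.2504, 0.0696]
tool_rot: [0.721, 0.693, 0.003, 0.005]
ft_force: [5.8, -0.7, 10.3]
grip_width: 0.0146
```

```bash
python3 - <<'E'
from h import *
to([.4863,-.2487,.0705],1.531)
E
```

```text
t 14.95 pos [ 0.5237 -0.2504  0.0696] shift cm [ 0.01 -3.74 -0.13] turn [ 0.011  0.002 -0.001] F [ 5.8 -0.7 10.3] w 0.0146
```

>>> {"name": "step_arm", "arguments": {
  "moves": [
    [[0, -0.5, 0], [0, 0, 0], 1.0],
    [[0, -1.0, 0], [0, 0, 0], 1.0],
    [[0, -1.5, 0], [0, 0, 0], 1.0],
    [[0, -2.0, 0], [0, 0, 0], 1.0],
    [[0, -2.4, 0], [0, 0, 0], 1.0],
    [[0, -2.8, 0], [0, 0, 0], 1.0],
    [[0, -3.1, 0], [0, 0, 0], 1.0],
    [[0, -3.4, 0], [0, 0, 0], 1.0],
    [[0, -3.4, 0], [0, 0, 0], 1.0],
    [[0, -3.4, 0], [0, 0, 0], 1.0]
  ]
}}

```text
clock: 16.2
eef_pos: [0.4882, -0.2489, 0.0686]
tool_rot: [0.721, 0.693, 0.002, 0.004]
ft_force: [4.8, 0.2, 7.4]
grip_width: 0.0149
```

```bash
python3 - <<'E'
from h import *
to([.4863,-.2487,.0705],1.531)
c=cam("wrist");crop(c,"w11",0,0,512,384,1.5)
E
```

```text
t 16.2 pos [ 0.4882 -0.2489  0.0686] shift cm [ 0.02 -0.19 -0.19] turn [ 0.008  0.002 -0.001] F [4.8 0.2 7.4] w 0.0149
```

View pics/w11.png

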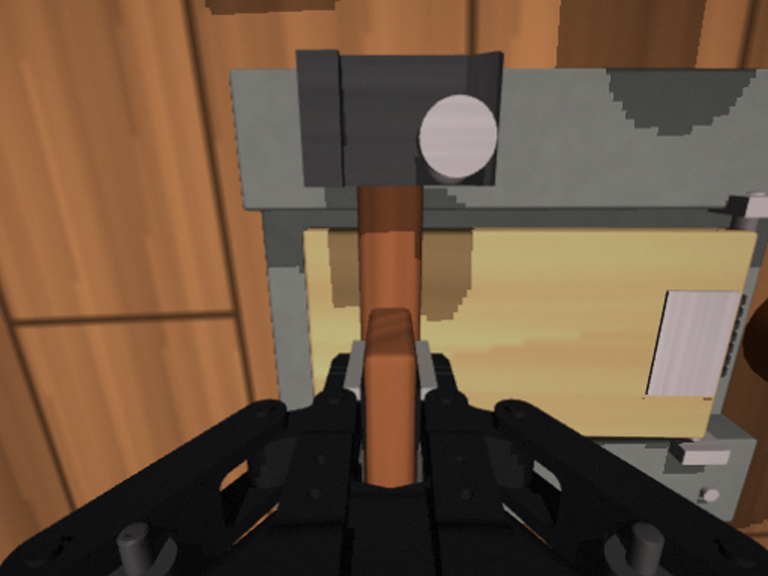

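>>> {"name": "step_arm", "arguments": {
  "moves": [
    [[0, -0.15, 0], [0, 0, 0], 1.0],
    [[0, -0.3, 0], [0, 0, 0], 1.0],
    [[0, -0.45, 0], [0, 0, 0], 1.0],
    [[0, -0.6, 0], [0, 0, 0], 1.0],
    [[0, -0.75, 0], [0, 0, 0], 1.0],
    [[0, -0.75, 0], [0, 0, 0], 1.0],
    [[0, -0.75, 0], [0, 0, 0], 1.0],
    [[0, -0.75, 0], [0, 0, 0], 1.0],
    [[0, -0.75, 0], [0, 0, 0], 1.0],
    [[0, -0.75, 0], [0, 0, 0], 1.0]
  ]
}}

```text
clock: 17.5
eef_pos: [0.4853, -0.2488, 0.0691]
tool_rot: [0.721, 0.693, 0.005, 0.007]
ft_force: [17.3, -1.8, -4.4]
grip_width: 0.0151
```

```bash
python3 - <<'E'
from h import *
to([.4863,-.2487,.0705],1.531)
E
```

```text
t 17.5 pos [ 0.4853 -0.2488  0.0691] shift cm [ 0.02  0.11 -0.14] turn [0.016 0.003 0.   ] F [17.3 -1.8 -4.4] w 0.0151
```

>>> {"name": "step_arm", "arguments": {
  "moves": [
    [[0, 0.1, -0.1], [0, 0, 0], 1.0],
    [[0, 0.2, -0.2], [0, 0, 0], 1.0],
    [[0, 0.3, -0.3], [0, 0, 0], 1.0],
    [[0, 0.4, -0.4], [0, 0, 0], 1.0],
    [[0, 0.5, -0.5], [0, 0, 0], 1.0],
    [[0, 0.5, -0.6], [0, 0, 0], 1.0],
    [[0, 0.5, -0.6], [0, 0, 0], 1.0],
    [[0, 0.5, -0.6], [0, 0, 0], 1.0],
    [[0, 0.5, -0.6], [0, 0, 0], 1.0],
    [[0, 0.5, -0.6], [0, 0, 0], 1.0]
  ]
}}

```text
clock: 18.75
eef_pos: [0.4856, -0.2488, 0.0744]
tool_rot: [0.721, 0.693, 0.002, 0.003]
ft_force: [4.6, -0.2, 6.1]
grip_width: 0.0147
```

```bash
python3 - <<'E'
from h import *
to([.4863,-.2487,.0705],1.531)
c=cam("wrist");crop(c,"w12",0,0,512,384,1.5)
c=cam("side");crop(c,"d6",225,80,345,180,6)
E
```

```text
t 18.75 pos [ 0.4856 -0.2488  0.0744] shift cm [0.01 0.07 0.39] turn [ 0.008  0.002 -0.001] F [ 4.6 -0.2  6.1] w 0.0147
```

View pics/w12.png

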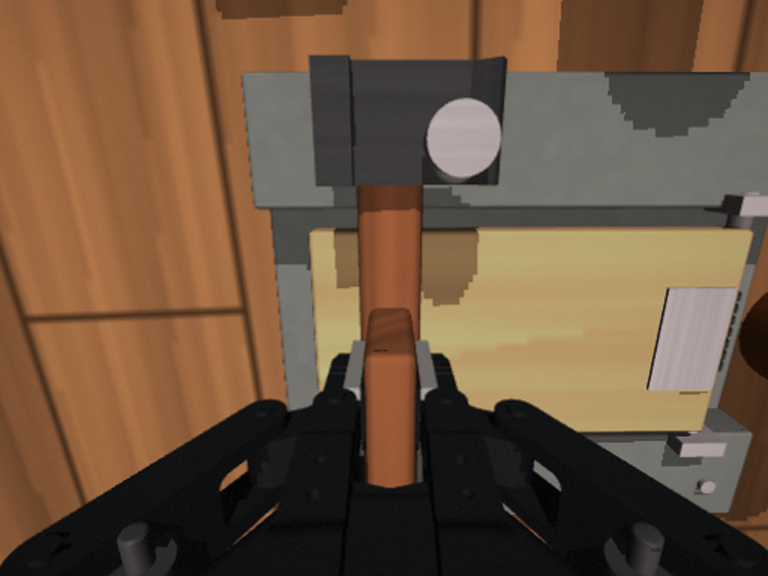

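View pics/d6.png

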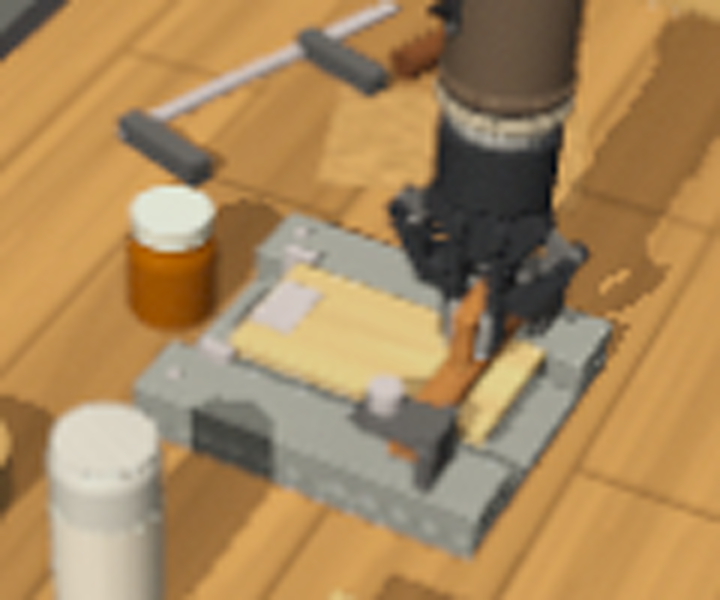

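>>> {"name": "step_arm", "arguments": {
  "moves": [
    [[0, 0, -0.1], [0, 0, 0], 1.0],
    [[0, 0, -0.2], [0, 0, 0], 1.0],
    [[0, 0, -0.2], [0, 0, 0], 1.0],
    [[0, 0, -0.2], [0, 0, 0], 1.0],
    [[0, 0, -0.2], [0, 0, 0], 1.0],
    [[0, 0, -0.2], [0, 0, 0], 1.0],
    [[0, 0, -0.2], [0, 0, 0], 1.0],
    [[0, 0, -0.2], [0, 0, 0], 1.0],
    [[0, 0, -0.2], [0, 0, 0], 1.0],
    [[0, 0, -0.2], [0, 0, 0], 1.0]
  ]
}}

```text
clock: 20.1
eef_pos: [0.4855, -0.2487, 0.0746]
tool_rot: [0.721, 0.693, 0.002, 0.003]
ft_force: [12.1, -2.0, -12.4]
grip_width: 0.0149
```

```bash
python3 - <<'E'
from h import *
to([.4863,-.2487,.0705],1.531)
E
```

```text
t 20.1 pos [ 0.4855 -0.2487  0.0746] shift cm [0.01 0.07 0.41] turn [ 0.007  0.001 -0.   ] F [ 12.1  -2.  -12.4] w 0.0149
```

>>> {"name": "step_arm", "arguments": {
  "moves": [
    [[0, 0.05, 0.1], [0, 0, 0], 1.0],
    [[0, 0.1, 0.1], [0, 0, 0], 1.0],
    [[0, 0.1, 0.1], [0, 0, 0], 1.0],
    [[0, 0.1, 0.1], [0, 0, 0], 0.5],
    [[0, 0.1, 0.1], [0, 0, 0], 0.5],
    [[0, 0.1, 0.1], [0, 0, 0], 0.5],
    [[0, 0.1, -2.0], [0, 0, 0], 0.5],
    [[0, 0.1, -5.0], [0, 0, 0], 0.5],
    [[0, 0.1, -10.0], [0, 0, 0], 0.5],
    [[0, 0.1, -14.0], [0, 0, 0], 0.5]
  ]
}}

```text
clock: 21.35
eef_pos: [0.4827, -0.2482, 0.216]
tool_rot: [0.721, 0.692, 0.0, 0.0]
ft_force: [0.2, -1.2, 0.1]
grip_width: 0.0431
```

```bash
python3 - <<'E'
from h import *
cam("wrist");cam("wrist")
to([.4863,-.2487,.0705],1.531)
c=cam("wrist");crop(c,"w13",0,0,512,384,1.5);np.save("c.npy",[c],allow_pickle=True)
c=cam("side");crop(c,"d7",225,80,345,180,6)
E
```

```text
t 21.45 pos [ 0.4849 -0.249   0.2188] shift cm [ 0.09  0.05 14.83] turn [ 0.007  0.003 -0.001] F [0.1 0.1 0.2] w 0.0431
```

View pics/w13.png

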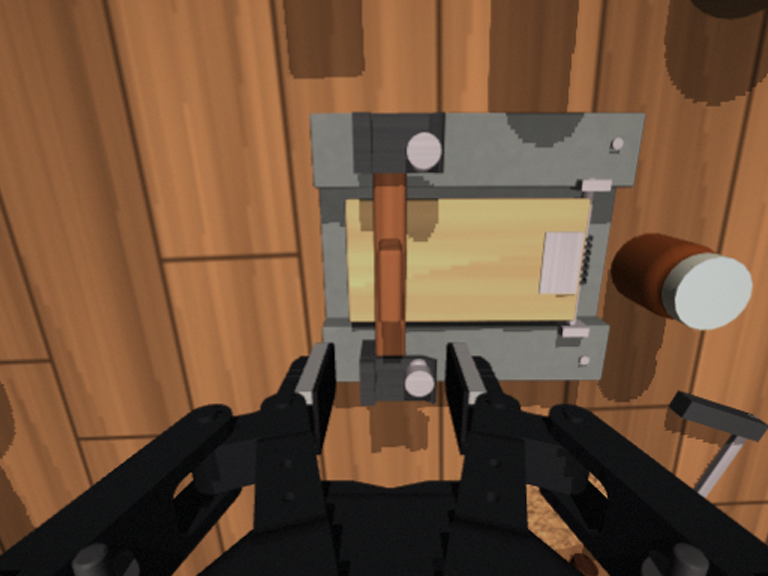

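View pics/d7.png

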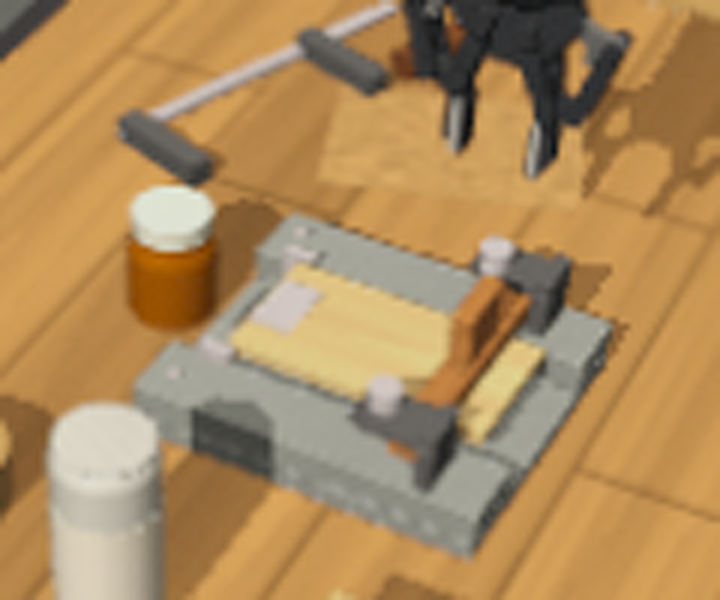

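```bash
python3 - <<'E'
from h import *
c=np.load("c.npy",allow_pickle=True)[0];crop(c,"w14",200,65,315,275,3.6)
E
```

```text
(no output)
```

View pics/w14.png

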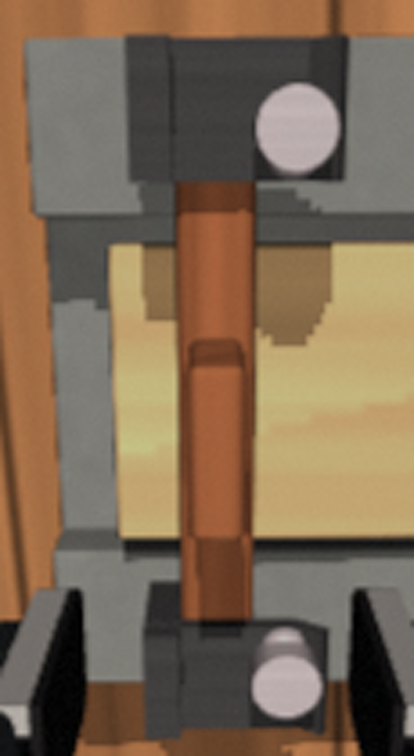

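```bash
python3 - <<'E'
from h import *
np.set_printoptions(precision=4,suppress=True)
c=np.load("c.npy",allow_pickle=True)[0]
W=lambda ps:[[200+(p[0]+.5)/3.6-.5,65+(p[1]+.5)/3.6-.5] for p in ps]
F=R.from_euler('z',-.04);O=np.array([.5524,-.2528,0])
f=lambda p:F.inv().apply(p-O)
print("grip",f(onz(c,W([(189,362),(242,362),(240,538),(190,538)]),.113)).mean(0))
print("bar edges",f(onz(c,W([(177,215),(254,215),(181,575),(252,575)]),.07)))
print("frame",f(onz(c,W([(26,40),(55,683)]),.04)))
print("plate edge corners",f(onz(c,W([(110,243),(120,537)]),.05)))
s=cam("scene");crop(s,"s4",0,0,512,384,1.5);b=cam("side");crop(b,"d8",240,120,335,175,8)
E
```

```text
grip [-0.0666  0.0007  0.113 ]
bar edges [[-0.0775  0.0602  0.07  ]
 [-0.0549  0.0601  0.07  ]
 [-0.0777 -0.0544  0.07  ]
 [-0.0545 -0.0545  0.07  ]]
frame [[-0.1241  0.1108  0.04  ]
 [-0.1264 -0.1116  0.04  ]]
plate edge corners [[-0.0994  0.0505  0.05  ]
 [-0.0993 -0.049   0.05  ]]
```

View pics/s4.png

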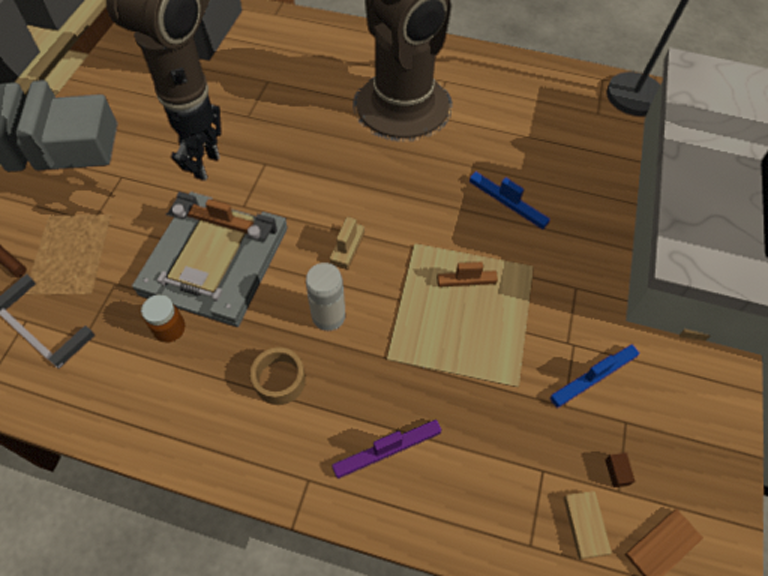

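View pics/d8.png

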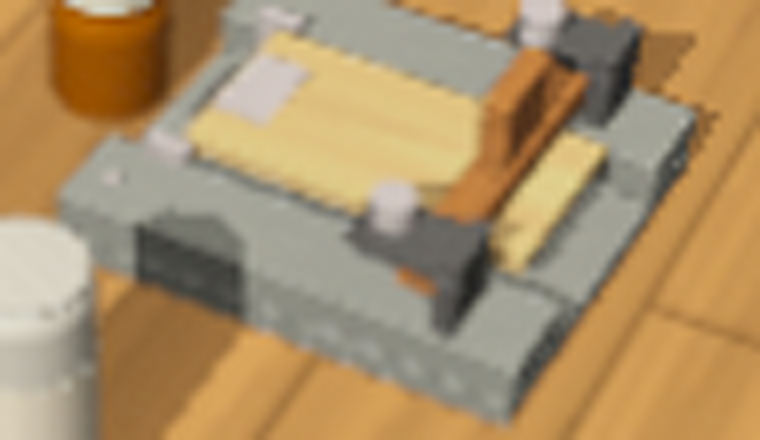

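```bash
python3 -c "
from cell import ctrl
print(ctrl.sign_off(), ctrl.get_state()['clock'])"
```

```text
the job is handed in; nothing more can be done
the job is handed in; nothing more can be done
```

The job is done and handed in at about 21.7 s. I put the sanding block flat on its sole on the free bench between the frame and the board. I then picked up the long brown bar, pressed the plate down with it, slid it under both clips against their backs and let go.

**Last checks** (wrist camera, with the gripper open and clear of the bar, measured against my own estimate of the frame's position):
- **Bar against the back walls:** its rear edge is at x = -77.5 to -77.7 mm at both ends, and the walls are at -78 mm.
- **Bar centred:** its grip is at x = -66.6, y = +0.7 mm, with calibration good to about 2 mm.
- **Bar under the roofs:** before I let go, the hand stopped at the seated height when raised, and the force on it turned to -12 N, so the roofs were holding the bar.
- **Plate level:** it still looked level after release, judged by eye in the side view and from its free-edge corners.
- **Other objects:** the short bar, can, jar and tape look untouched, and the block stands flat on the bench.

One reading stayed unexplained. While I pushed the bar against the walls, the x force reached 17 N and the vertical force briefly read -4 N. I put this down to the arm flexing. No force reading came near the limits.

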